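# Stack the sample on the stage and poise the tweezers

## Robot

A 7-joint arm with a two-finger parallel gripper is mounted at the origin on a cart in front of the work surface, level with it; the furniture and walls round the work are solid. World frame = base frame: x ahead of the robot, y to its left, z up, the work surface at z = 0. Lengths are in m, angles in rad, forces in N, time in s.
With the tool pointing down it reaches from about 0.4 to 0.85 m from the base axis. Payload 10.4 kg.
Tool frame: the origin (TCP) lies on the centre line of the jaws, within the pads' length; the fingertips stand 22 mm ahead of it and the grasp point (between the pads) lies 3 mm ahead of it; z points along the fingers, y is the line along which they close (so a half turn about z gives the same grasp; the last joint's range is limited). The gripper opens to 87 mm and grips with 3 to 60 N. Pads are 19 mm wide; open, the fingers measure 117 mm over their backs; the gripper's body (75 mm by 190 mm) begins 51 mm behind the grasp point.
Start: joints at [-1.231, 0.332, -0.065, 1.46, 0.022, 1.35, -0.088], TCP at [0.222, 0.584, 0.245] pointing down, gripper open.
Joint ranges: [-2.6, 2.6], [-0.5, 2.12], [-1.47, 1.34], [0.16, 2.42], [-1.27, 4.41], [0.06, 2.06], [-2.6, 2.6]. Speed limits (rad/s): [2.22, 2.22, 2.79, 2.79, 3.14, 3.14, 3.14].

## Interface

Orientations are given as a unit quaternion [x, y, z, w].
In Python, from bench import r gives the robot as it stands.
- The arm moves only by the tool jog_arm, called as name(argument=value, ...) on one line, values as JSON. Schema: {"type":"object","properties":{"plan":{"type":"array","items":{"type":"object","properties":{"x":{"type":"number"},"y":{"type":"number"},"z":{"type":"number"},"spin":{"type":"number"},"jaw":{"type":"number"}},"additionalProperties":false,"required":["jaw"]},"minItems":1,"maxItems":12},"clamp_n":{"type":"number"},"only":{"type":"string"},"quiet":{"type":"boolean"},"lines":{"type":"string"}},"required":["plan"],"additionalProperties":false}. plan is a list of rows, 1 to 12 of them, each an object with the fields x, y, z (the shift in parts of the range, where 1.0 means 0.6 m), spin (a turn about the tool's z in a scale on which 1.0 is pi rad), jaw (the finger opening in m); a field left out counts as zero (the opening has to be given); each row is the pose to reach, as a shift and turn from the pose commanded when the call began, along the tool's axes at that moment; what a row does not reach only later rows make up. A row lasts 1/10 s, in which the tool goes at most 0.05 m and 0.15 rad, less where a joint would pass 70% of its speed; a pose out of reach is approached as far as the arm can. The fingers move at their own pace and stop on an object; clamp_n is the grip in N (left out, the last holds). Time passes only in rows, so rows that do not move let the fingers close. The tool returns the time, the measured TCP pose, the force, the opening and the grip force at its end. only (a regular expression) keeps the lines of the reply that match it, lines (a string "A,B") keeps lines A to B, and quiet returns only ok. Input that does not fit is refused with a message, and nothing moves.
- r.read_state(): the state, without advancing time (a new reading comes with each control period).
- r.camera(name): name is "scene" or "top" or "wrist"; returns a dict with "img" (480x640x3 uint8, red, green, blue), "fx", "fy", "cx", "cy" (pixels), "pose" (4x4, takes a point from camera to world coordinates). Camera axes: x right, y down, z forward; pixel columns grow to the right and rows downward; lengths in m; the calibration is good to about 2 mm. A picture is of the moment at which its call begins. There is no depth.
- r.close_job(): hands the job in; it is judged then, once.
The state is a dict: "time": time; "joint_positions": joint angles; "joint_vel": joint speeds; "joint_torque": joint torques, N m; "ee_pos": TCP position; "eef_rot": TCP orientation; "ft_force": force on the tool from outside, world axes, zero at the start; "torque": the same for the moment, N m; "width": finger opening in m; "grip_force": force on a finger pad.
Only numpy, scipy, OpenCV 4.12 (cv2) and the standard library are available. Lean on these libraries where they do the work, as an engineer would, in place of code of your own. Each camera call takes 0.05 s, during which the arm holds its last target. There are 200 camera calls.

## Task

Lay the plain spacer disc flat on the centre of the round stage plate, then lay the smaller sample disc (the one with the chip) centred on the spacer, chip up, and let go of both. Then pick up the sprung tweezers by their ribbed grips, squeeze them until the tips are 10 mm apart (the line on their gap tongue), and finish still holding them like that, steady, with both tips above the sample disc, one or two centimetres over it and touching nothing. Leave the other things on the bench alone.

Things in the scene. Friction and masses are not known exactly. Their poses are not given: they have to be found in the camera images.
- stage_plate: turned bare-aluminium disc fixed to the bench, 64 mm diameter, 8 mm thick, scribed with a 34 mm centring circle; origin at the centre of its underside, top 8 mm above it
- spacer: plain flat steel disc, loose, 30 mm diameter, 10 mm thick, no chip; origin at the centre of its underside, z up
- sample_disc: small grey steel sample disc, loose, 24 mm diameter, 9 mm thick, with a thin square chip on top (top of chip at 10 mm); origin at the centre of its underside, z up through the chip
- tweezers: loose bare-steel sprung tweezers, 129 mm long, 10 mm high, about 40 g, standing on the edges of their legs so that they open sideways. Origin on the underside, midway between the grips; x points to the tips (55 mm ahead), y to the left leg, z up. The legs pivot together 60 mm behind the origin; the tail ends 74 mm behind it
- grips (a point): point midway between the two ribbed flat grips, 5 mm above the underside. The grips run 25 mm to either side of it along x, 10 mm high. Over their outsides they measure 28.5 mm at rest; squeezed to 20 mm they are parallel and the tips are exactly 10 mm apart. That takes about 5 N on each grip; relaxed, they spring open again
- tip_left (a point): inner point of the left leg's tip, 5 mm above the tweezers' underside (mid-height of the tip)
- tip_right (a point): inner point of the right leg's tip, 5 mm above the tweezers' underside; the distance between the two tip points is the tip gap
- left_leg (a joint): closing angle q of the left leg (the right leg always has the same): 0 at rest, 0.070 rad at the marked 10 mm gap, 0.112 rad at the stop; tip gap = 10 mm + 230 mm x sin(0.070 - q)
- vial: bystander: small capped vial, 23 mm diameter, 62 mm high, standing beyond the work; origin at the centre of its underside
- brass_weight: bystander: knobbed brass weight, 24 mm diameter, 34 mm high, standing beyond the work; origin at the centre of its underside

How it is judged:
By the outcome, as a careful person would: the job done as asked, in the order asked, and still so for the second after the job is handed in, while the arm keeps its last pose, push and grip.
It also fails if it takes over 48 s, if anything falls off the work surface, if the arm or the gripper's body presses on something with over 40 N, if the wrist force passes 120 N, or if a joint passes its speed limit or range.

## Working session

There is one attempt and no reset: what is moved stays moved. The work goes in short steps, Python scripts to look and compute and a tool call to move; the robot and the scene stay as the last step left them, time stands still between calls to the robot, and variables do not carry over. Pictures are saved under pics/ and viewed, at most 11 in all, crops included, and the job is handed in when it is done.

```bash
ls; mkdir -p pics; python3 - <<'E'
from bench import r
import cv2
s=r.read_state();print(s)
for n in("top","scene"):
    c=r.camera(n);cv2.imwrite(f"pics/{n}0.png",c["img"][:,:,::-1]);print(n,c["fx"],c["fy"],c["cx"],c["cy"],c["pose"].round(4).tolist() if hasattr(c["pose"],'round') else c["pose"])
E
```

```text
bench.py
pics
{'time': 0.0, 'joint_positions': array([-1.23060533,  0.33283817, -0.0646923 ,  1.46093166,  0.02162472,
        1.34989831, -0.08850334]), 'joint_vel': array([-9.66180913e-05,  2.17843140e-03, -9.26337825e-04,  9.51784797e-04,
        6.48060817e-04, -1.19409907e-03,  2.85205024e-03]), 'joint_torque': array([ 7.21682791e-04, -6.23248458e+01,  2.51893443e-02, -3.89883506e+01,
       -6.12359704e-02,  3.98582197e-02,  1.29198047e-04]), 'ee_pos': array([0.22169423, 0.58398461, 0.24377956]), 'eef_rot': array([ 1.80394635e-01,  9.83594073e-01, -6.85076012e-04, -7.93352399e-05]), 'ft_force': array([1.35250714, 0.0114129 , 0.14371078]), 'torque': array([-0.0069261 , -0.00820229,  0.01700569]), 'grip_force': 0.0, 'width': 0.08684409595146063}
top 580.4527310379809 580.4527310379809 327.8532037576313 234.42853735897737 [[-0.0277, -0.9794, 0.1999, 0.2881], [-0.9996, 0.027, -0.0064, 0.0259], [0.0008, -0.2, -0.9798, 1.3149], [0.0, 0.0, 0.0, 1.0]]
scene 570.1734861042543 570.1734861042543 320.0515345403792 239.42583953758069 [[0.5109, -0.3777, 0.7723, -0.2432], [-0.8596, -0.211, 0.4654, -0.4284], [-0.0128, -0.9016, -0.4324, 0.4699], [0.0, 0.0, 0.0, 1.0]]
```

View pics/top0.png

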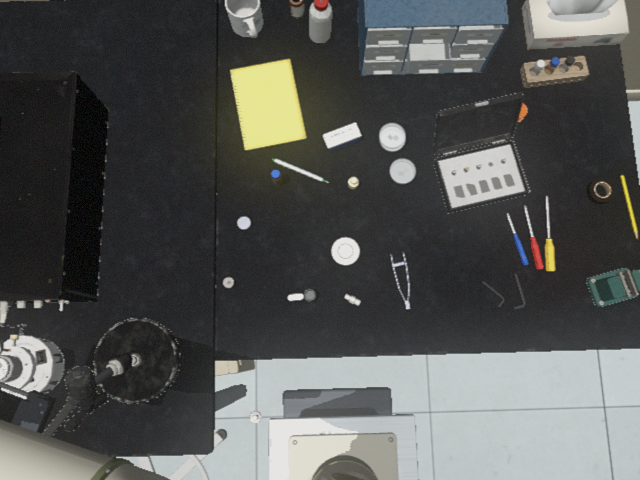

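View pics/scene0.png

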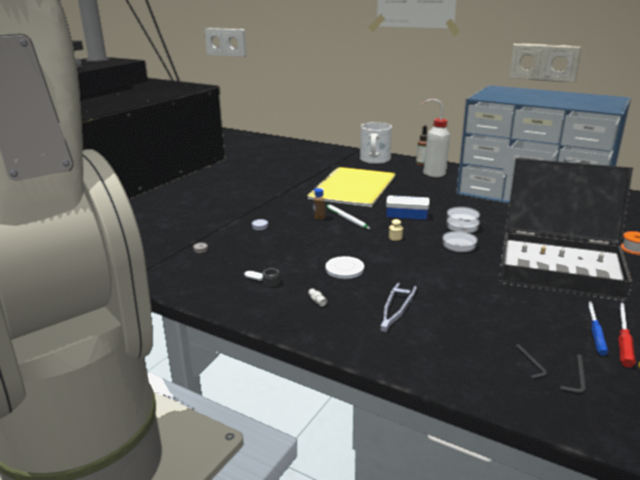

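The top view shows the stage plate at (345,251), spacer at (244,223) and sample disc at (228,282). The tweezers run from tips near (400,254) to the tail at (408,307), with the tips away from the robot. The vial and weight are at (276,175) and (353,183).

```bash
cat > h.py <<'E'
from bench import r
import cv2, numpy as np
from scipy.spatial.transform import Rotation as R
def cast(c,uv,z):
    d=c["pose"][:3,:3]@np.array([(uv[0]-c["cx"])/c["fx"],(uv[1]-c["cy"])/c["fy"],1]); o=c["pose"][:3,3]
    return o+d*(z-o[2])/d[2]
def proj(c,p):
    q=np.linalg.inv(c["pose"])@np.r_[p,1]; return np.array([c["fx"]*q[0]/q[2]+c["cx"],c["fy"]*q[1]/q[2]+c["cy"]])
def blobs(c,th=90,amin=30,amax=1e9):
    g=cv2.cvtColor(c["img"],cv2.COLOR_RGB2GRAY); m=(g>th).astype(np.uint8)
    cs,_=cv2.findContours(m,cv2.RETR_EXTERNAL,cv2.CHAIN_APPROX_NONE)
    return [k for k in cs if amin<cv2.contourArea(k)<amax]
def tool(p):  # world point -> tool axes from current tcp
    s=r.read_state(); return R.from_quat(s["eef_rot"]).inv().apply(np.array(p)-s["ee_pos"])
def yaw():
    m=R.from_quat(r.read_state()["eef_rot"]).as_matrix(); return m
E
python3 - <<'E'
from h import *
c=r.camera("top")
print(yaw().round(3))
for k in blobs(c,80,40,2000):
    (u,v),(w,h),a=cv2.minAreaRect(k)
    if 200<u<430 and 160<v<320: print((round(u),round(v)),round(w),round(h),round(a),cast(c,(u,v),.009).round(4))
for uv,n in (((244,223),'sp'),((228,282),'sa')): print(n,cast(c,uv,.01).round(4),tool(cast(c,uv,.01)).round(4))
w=r.camera("wrist");cv2.imwrite("pics/w0.png",w["img"][:,:,::-1]);print(w["pose"].round(3).tolist(),w["fx"],proj(w,[*cast(c,(244,223),.01)[:2],.01]))
print((R.from_quat(r.read_state()["eef_rot"]).inv().as_matrix()@(w["pose"][:3,3]-r.read_state()["ee_pos"])).round(4))
E
```

```text
[[-0.935  0.355 -0.   ]
 [ 0.355  0.935 -0.001]
 [-0.    -0.001 -1.   ]]
(352, 299) 17 8 27 [ 0.4046 -0.0324  0.009 ]
(301, 297) 12 28 75 [0.413  0.0817 0.009 ]
(228, 282) 10 10 90 [0.4511 0.2459 0.009 ]
(403, 281) 58 15 76 [ 0.4436 -0.1494  0.009 ]
(345, 251) 28 28 90 [ 0.5148 -0.0206  0.009 ]
(244, 222) 13 13 90 [0.5879 0.211  0.009 ]
(352, 182) 12 11 90 [ 0.678  -0.0437  0.009 ]
(275, 174) 7 8 90 [0.7037 0.1373 0.009 ]
(402, 170) 25 27 90 [ 0.7028 -0.1621  0.009 ]
(300, 170) 61 5 22 [0.7104 0.0787 0.009 ]
sp [0.5864 0.2098 0.01  ] [-0.4738 -0.2203  0.2342]
sa [0.451  0.2457 0.01  ] [-0.3344 -0.2348  0.2342]
[[0.355, 0.891, 0.283, 0.145], [0.935, -0.338, -0.109, 0.613], [-0.001, 0.303, -0.953, 0.384], [0.0, 0.0, 0.0, 1.0]] 340.0143145281155 [175.28879353 509.65943814]
[ 0.0825 -0.0002 -0.1399]
```

View pics/w0.png

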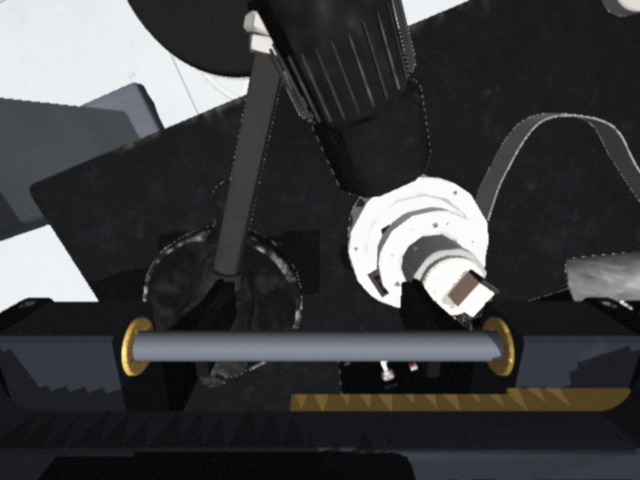

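The wrist view shows the microscope below. The gripper hides rows above about 300 and none of the target objects is in view yet, so I'll move over the spacer and square up the yaw.

The rows are not in the units I measure in: shifts go in shares of 0.6 m and turns go in shares of pi rad. I convert before sending: -0.474 m is -0.79, -0.44 m is -0.7333, -0.363 rad is -0.1155.

jog_arm(plan=[{"x":-0.0667,"y":-0.0333,"jaw":0.085},{"x":-0.15,"y":-0.0667,"jaw":0.085},{"x":-0.2167,"y":-0.1,"spin":-0.0318,"jaw":0.085},{"x":-0.3,"y":-0.1333,"spin":-0.0637,"jaw":0.085},{"x":-0.3667,"y":-0.1667,"spin":-0.0955,"jaw":0.085},{"x":-0.45,"y":-0.2,"spin":-0.1155,"jaw":0.085},{"x":-0.5167,"y":-0.2333,"spin":-0.1155,"jaw":0.085},{"x":-0.6,"y":-0.2667,"spin":-0.1155,"jaw":0.085},{"x":-0.6667,"y":-0.3,"z":0.0333,"spin":-0.1155,"jaw":0.085},{"x":-0.7333,"y":-0.3333,"z":0.0667,"spin":-0.1155,"jaw":0.085},{"x":-0.79,"y":-0.3667,"z":0.1,"spin":-0.1155,"jaw":0.085},{"x":-0.79,"y":-0.3667,"z":0.1333,"spin":-0.1155,"jaw":0.085}], clamp_n=20)

```text
time: 1.4
ee_pos: [0.5903, 0.2032, 0.1635]
eef_rot: [0.004, 1.0, -0.002, 0.001]
ft_force: [0.2, -0.5, -0.7]
width: 0.0852
grip_force: 0.0
```

jog_arm(plan=[{"jaw":0.085},{"jaw":0.085},{"jaw":0.085}])

```text
time: 1.7
ee_pos: [0.5868, 0.212, 0.1659]
eef_rot: [-0.001, 1.0, 0.001, 0.001]
ft_force: [0.0, 0.4, 0.2]
width: 0.0852
grip_force: 0.0
```

```bash
python3 - <<'E'
from h import *
w=r.camera("wrist");cv2.imwrite("pics/w1.png",w["img"][:,:,::-1]);print(r.read_state()["ee_pos"],yaw().round(3).tolist())
for k in blobs(w,80,200,9e4):
    (u,v),(a,b),t=cv2.minAreaRect(k); print((round(u),round(v)),round(a),round(b),cast(w,(u,v),.01).round(4))
E
```

```text
[0.58691057 0.2119337  0.16600996] [[-1.0, -0.002, 0.002], [-0.002, 1.0, 0.001], [-0.002, 0.001, -1.0]]
(31, 466) 25 64 [ 0.8748 -0.1195  0.01  ]
(510, 464) 31 257 [0.8697 0.4353 0.01  ]
(411, 374) 75 453 [0.7455 0.31   0.01  ]
(85, 373) 73 81 [ 0.7447 -0.0308  0.01  ]
(318, 346) 68 386 [0.7115 0.2122 0.01  ]
(294, 311) 74 26 [0.6712 0.1888 0.01  ]
(575, 289) 28 22 [0.6476 0.4582 0.01  ]
(507, 267) 48 22 [0.6251 0.3894 0.01  ]
(266, 248) 31 27 [0.6069 0.1636 0.01  ]
(555, 260) 50 41 [0.6181 0.4332 0.01  ]
(318, 228) 35 34 [0.5868 0.2119 0.01  ]
(31, 231) 57 38 [ 0.5902 -0.0478  0.01  ]
(457, 232) 34 65 [0.5908 0.338  0.01  ]
(556, 207) 36 43 [0.5675 0.4233 0.01  ]
(512, 194) 15 24 [0.5563 0.3816 0.01  ]
(163, 186) 28 16 [0.5494 0.0774 0.01  ]
(409, 198) 26 66 [0.5595 0.2915 0.01  ]
(373, 207) 31 76 [0.5678 0.2609 0.01  ]
(253, 167) 105 40 [0.5335 0.1564 0.01  ]
(617, 139) 39 37 [0.5094 0.4612 0.01  ]
(516, 146) 89 72 [0.5152 0.3779 0.01  ]
(121, 135) 74 30 [0.5069 0.0481 0.01  ]
(45, 144) 91 74 [ 0.5144 -0.0171  0.01  ]
(362, 60) 37 33 [0.4512 0.2464 0.01  ]
(167, 89) 96 94 [0.472  0.0911 0.01  ]
(557, 35) 17 37 [0.4332 0.3947 0.01  ]
(164, 10) 19 51 [0.4171 0.0962 0.01  ]
(112, 14) 28 49 [0.4201 0.0559 0.01  ]
(11, 6) 12 22 [ 0.4151 -0.0184  0.01  ]
```

View pics/w1.png

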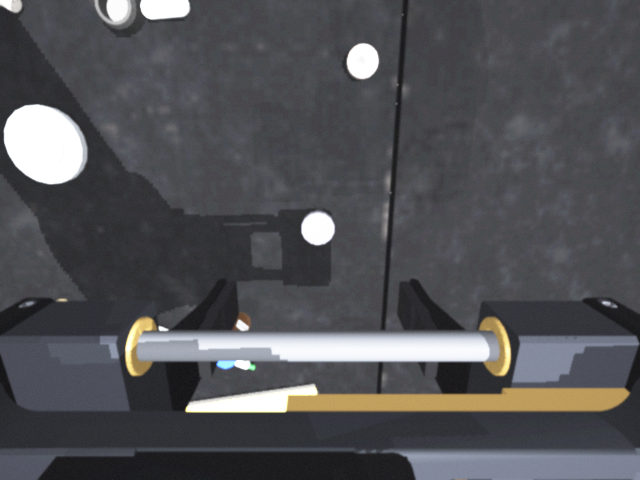

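The spacer is at (318,228), right under the TCP. The sample disc is at (362,60) and the stage plate at (45,144). Descending to grip the spacer.

To row units: 0.141 m is 0.235, 0.13 m is 0.2167.

jog_arm(plan=[{"z":0.0667,"jaw":0.085},{"z":0.1333,"jaw":0.06},{"z":0.1833,"jaw":0.05},{"z":0.2167,"jaw":0.045},{"z":0.235,"jaw":0.045},{"z":0.235,"jaw":0.045},{"z":0.235,"jaw":0.045},{"z":0.235,"jaw":0.02},{"z":0.235,"jaw":0.02},{"z":0.235,"jaw":0.02},{"z":0.235,"jaw":0.02},{"z":0.235,"jaw":0.02}], clamp_n=20)

```text
time: 2.95
ee_pos: [0.5871, 0.2107, 0.024]
eef_rot: [-0.0, 1.0, 0.0, 0.0]
ft_force: [-0.1, 0.3, 4.7]
width: 0.029
grip_force: 20.0
```

jog_arm(plan=[{"jaw":0.02},{"jaw":0.02}])

```text
time: 3.15
ee_pos: [0.5871, 0.2106, 0.024]
eef_rot: [-0.0, 1.0, 0.0, 0.0]
ft_force: [-1.4, 0.4, 5.5]
width: 0.029
grip_force: 20.0
```

To row units: -0.23 m is -0.3833, 0.072 m is 0.12.

jog_arm(plan=[{"z":-0.0667,"jaw":0.02},{"z":-0.1333,"jaw":0.02},{"x":0.0167,"y":-0.05,"z":-0.1833,"jaw":0.02},{"x":0.05,"y":-0.1167,"z":-0.2333,"jaw":0.02},{"x":0.075,"y":-0.1833,"z":-0.2333,"jaw":0.02},{"x":0.1,"y":-0.25,"z":-0.2333,"jaw":0.02},{"x":0.12,"y":-0.3167,"z":-0.2333,"jaw":0.02},{"x":0.12,"y":-0.3833,"z":-0.2333,"jaw":0.02},{"x":0.12,"y":-0.3833,"z":-0.2333,"jaw":0.02},{"x":0.12,"y":-0.3833,"z":-0.2333,"jaw":0.02},{"x":0.12,"y":-0.3833,"z":-0.2333,"jaw":0.02},{"x":0.12,"y":-0.3833,"z":-0.2333,"jaw":0.02}])

```text
time: 4.35
ee_pos: [0.5149, -0.0183, 0.1633]
eef_rot: [-0.001, 1.0, 0.0, -0.0]
ft_force: [0.5, 0.4, -0.6]
width: 0.0289
grip_force: 20.0
```

```bash
python3 - <<'E'
from h import *
w=r.camera("wrist");cv2.imwrite("pics/w2.png",w["img"][:,:,::-1]);print(r.read_state()["ee_pos"],r.read_state()["width"],yaw().round(3).tolist())
for k in blobs(w,110,400,9e4):
    e=cv2.fitEllipse(k);u,v=e[0]
    if v<300: print((round(u),round(v)),np.round(e[1]),cast(w,(u,v),.008).round(4))
E
```

```text
[ 0.51495982 -0.01839256  0.16331908] 0.02898100040238805 [[-1.0, -0.002, -0.0], [-0.002, 1.0, 0.0], [0.0, 0.0, -1.0]]
(316, 227) [70. 72.] [ 0.5142 -0.0204  0.008 ]
(627, 156) [29. 33.] [0.4512 0.2422 0.008 ]
(437, 109) [33. 82.] [0.4148 0.0782 0.008 ]
(300, 95) [22. 54.] [ 0.4039 -0.0334  0.008 ]
(169, 157) [ 38. 182.] [ 0.4529 -0.1453  0.008 ]
```

View pics/w2.png

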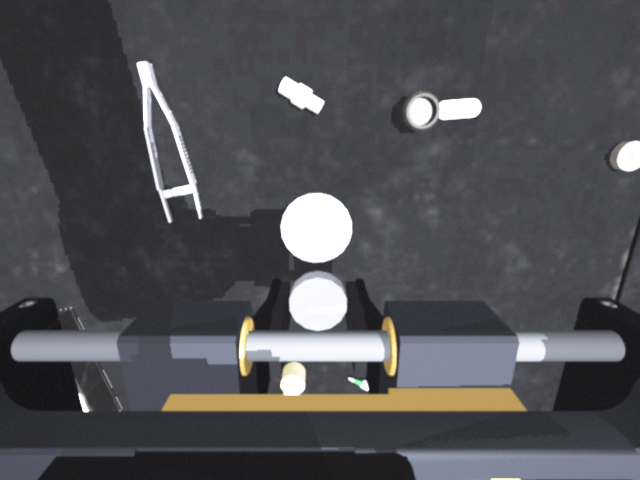

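The tweezers lie at (140–200, 62–220), tips toward +x. The stage plate is at (316,227), with the held spacer showing at (318,300). Next I'll fit the top rims of both, using far-side edge points cast at the rim height.

```bash
cat >> h.py <<'E'
from scipy.optimize import least_squares
def fitc(P,rad):
    return least_squares(lambda c:np.hypot(*(P-c).T)-rad,P.mean(0),loss="soft_l1",f_scale=.0005).x
def rim(w,uv,rad,z,th,rpx):
    """fit circle of known radius to far-half rim (camera lower rows) of bright blob near uv"""
    g=cv2.GaussianBlur(cv2.cvtColor(w["img"],cv2.COLOR_RGB2GRAY),(3,3),0).astype(float);pts=[]
    for a in np.radians(np.arange(-10,191,4)):
        t=np.arange(rpx*.7,rpx*1.4,.25);x=uv[0]+t*np.cos(a);y=uv[1]+t*np.sin(a)
        l=cv2.remap(g.astype(np.float32),x.astype(np.float32)[None],y.astype(np.float32)[None],1)[0]
        i=np.argmin(np.gradient(l)); 
        if np.gradient(l)[i]<-th: pts.append(cast(w,(x[i],y[i]),z)[:2])
    P=np.array(pts);c=fitc(P,rad);return c,len(P),np.std(np.hypot(*(P-c).T)-rad)
E
python3 - <<'E'
from h import *
w=r.camera("wrist");p=r.read_state()["ee_pos"]
print(p,rim(w,(316,227),.032,.008,6,35),rim(w,(318,300),.015,p[2]-.014,4,28))
g=w["img"][180:340,270:370].mean(2);print(g[::8,48].round(),g[45,::6].round())
c=r.camera("top");print(rim(c,(345,251),.032,.008,6,14))
im=cv2.resize(w["img"][170:340,240:400],None,fx=4,fy=3.5,interpolation=cv2.INTER_CUBIC).astype(float)
E
```

```text
[ 0.51496417 -0.01859232  0.16337247] (array([ 0.51645194, -0.02047438]), 51, np.float64(0.0003698112384791542)) (array([ 0.51540501, -0.01913017]), 51, np.float64(0.00017132170134865547))
[ 72.  74. 255. 255. 255. 255. 255. 255. 255. 255. 255.  48. 185. 252.
 251. 251. 254. 251. 251. 111.] [ 50.  49. 255. 255. 255. 255. 255. 255. 255. 255. 255. 255. 255. 255.
  79.  80.  77.]h.py:19: RuntimeWarning: Mean of empty slice.
  return least_squares(lambda c:np.hypot(*(P-c).T)-rad,P.mean(0),loss="soft_l1",f_scale=.0005).x
  ret = ret.dtype.type(ret / rcount)
Traceback (most recent call last):
  File "h.py", line 28, in rim
    P=np.array(pts);c=fitc(P,rad);return c,len(P),np.std(np.hypot(*(P-c).T)-rad)
                      ~~~~^^^^^^^
  File "h.py", line 19, in fitc
    return least_squares(lambda c:np.hypot(*(P-c).T)-rad,P.mean(0),loss="soft_l1",f_scale=.0005).x
           ~~~~~~~~~~~~~^^^^^^^^^^^^^^^^^^^^^^^^^^^^^^^^^^^^^^^^^^^^^^^^^^^^^^^^^^^^^^^^^^^^^^^^
ValueError: Initial guess is outside of provided bounds
```

To row units: 0.131 m is 0.2183, 0.125 m is 0.2083.

jog_arm(plan=[{"x":-0.0017,"y":-0.0022,"z":0.0667,"jaw":0.02},{"x":-0.0017,"y":-0.0022,"z":0.1333,"jaw":0.02},{"x":-0.0017,"y":-0.0022,"z":0.1833,"jaw":0.02},{"x":-0.0017,"y":-0.0022,"z":0.2,"jaw":0.02},{"x":-0.0017,"y":-0.0022,"z":0.2083,"jaw":0.02},{"x":-0.0017,"y":-0.0022,"z":0.215,"jaw":0.02},{"x":-0.0017,"y":-0.0022,"z":0.2183,"jaw":0.02},{"x":-0.0017,"y":-0.0022,"z":0.2183,"jaw":0.02},{"x":-0.0017,"y":-0.0022,"z":0.2183,"jaw":0.02},{"x":-0.0017,"y":-0.0022,"z":0.2183,"jaw":0.02}])

```text
time: 5.5
ee_pos: [0.5163, -0.0208, 0.0331]
eef_rot: [-0.0, 1.0, 0.0, 0.0]
ft_force: [0.2, -0.1, -1.3]
width: 0.0293
grip_force: 20.0
```

To row units: -0.13 m is -0.2167, -0.11 m is -0.1833.

jog_arm(plan=[{"z":0.0017,"jaw":0.02},{"z":0.0017,"jaw":0.02},{"z":0.0017,"jaw":0.036},{"z":0.0017,"jaw":0.05},{"z":0.0017,"jaw":0.05},{"z":-0.05,"jaw":0.05},{"z":-0.1167,"jaw":0.05},{"z":-0.1833,"jaw":0.05},{"z":-0.2167,"jaw":0.05},{"z":-0.2167,"jaw":0.05},{"z":-0.2167,"jaw":0.05},{"z":-0.2167,"jaw":0.05}])

```text
time: 6.7
ee_pos: [0.5151, -0.0208, 0.1612]
eef_rot: [-0.0, 1.0, -0.0, -0.001]
ft_force: [-0.4, 0.3, -0.0]
width: 0.0503
grip_force: 0.0
```

```bash
python3 - <<'E'
from h import *
w=r.camera("wrist");p=r.read_state()["ee_pos"]
cv2.imwrite("pics/w3.png",cv2.resize(w["img"][150:330,220:420,::-1],None,fx=3,fy=3))
print(p,rim(w,(316,227),.032,.008,6,35),w["img"][195:260:4,316].mean(1).round())
E
```

```text
[ 0.51514441 -0.02087396  0.16113806] (array([ 0.51653178, -0.02045604]), 51, np.float64(0.000424997443586605)) [255. 255. 255. 255. 255. 255. 255. 255. 255. 255. 255. 255. 255. 255.
 255. 255. 255.]
```

View pics/w3.png

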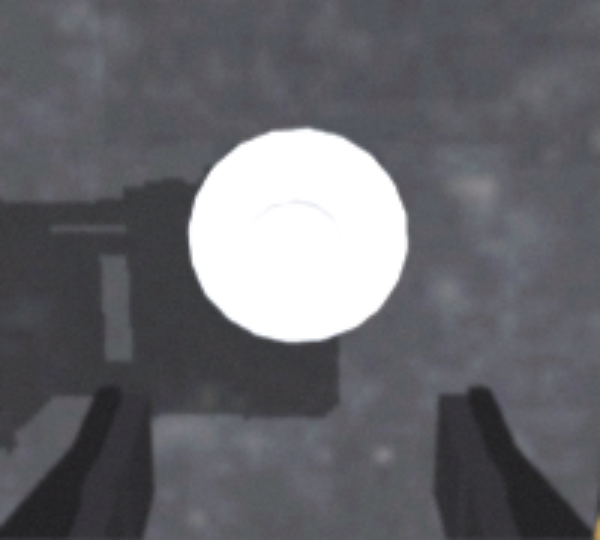

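The spacer is on the plate. The picture is saturated, but a faint arc of the spacer's near rim shows around (319,217). I'll extract that arc, then go to the sample disc.

```bash
python3 - <<'E'
from h import *
w=r.camera("wrist");g=w["img"].astype(int).sum(2)
ys,xs=np.where(g[200:255,288:346]<758);xs+=288;ys+=200
k=np.hypot(xs-316,ys-227)<30
print([(a,b,g[b,a]) for a,b in zip(xs[k],ys[k])])
for z in(.008,.018):
    P=np.array([cast(w,(a,b),z)[:2] for a,b in zip(xs[k],ys[k])]);c=fitc(P,.015) 
    c=least_squares(lambda c:np.hypot(*(P-c).T)-.015,[.516,-.02],loss="soft_l1",f_scale=.0005).x;print(z,c,np.std(np.hypot(*(P-c).T)))
c=r.camera("top");cv2.imwrite("pics/t3.png",cv2.resize(c["img"][230:272,323:367,::-1],None,fx=8,fy=8,interpolation=cv2.INTER_CUBIC))
E
```

```text
[(np.int64(318), np.int64(216), np.int64(746)), (np.int64(319), np.int64(216), np.int64(749)), (np.int64(315), np.int64(217), np.int64(753)), (np.int64(316), np.int64(217), np.int64(745)), (np.int64(317), np.int64(217), np.int64(735)), (np.int64(318), np.int64(217), np.int64(728)), (np.int64(319), np.int64(217), np.int64(718)), (np.int64(320), np.int64(217), np.int64(720)), (np.int64(321), np.int64(217), np.int64(719)), (np.int64(322), np.int64(217), np.int64(724)), (np.int64(323), np.int64(217), np.int64(733)), (np.int64(324), np.int64(217), np.int64(755)), (np.int64(310), np.int64(218), np.int64(749)), (np.int64(311), np.int64(218), np.int64(731)), (np.int64(312), np.int64(218), np.int64(728)), (np.int64(313), np.int64(218), np.int64(735)), (np.int64(314), np.int64(218), np.int64(751)), (np.int64(321), np.int64(218), np.int64(752)), (np.int64(322), np.int64(218), np.int64(742)), (np.int64(323), np.int64(218), np.int64(724)), (np.int64(324), np.int64(218), np.int64(717)), (np.int64(325), np.int64(218), np.int64(724)), (np.int64(309), np.int64(219), np.int64(739)), (np.int64(310), np.int64(219), np.int64(751)), (np.int64(325), np.int64(219), np.int64(749)), (np.int64(326), np.int64(219), np.int64(731)), (np.int64(327), np.int64(219), np.int64(751)), (np.int64(308), np.int64(220), np.int64(743)), (np.int64(327), np.int64(220), np.int64(737)), (np.int64(328), np.int64(220), np.int64(741)), (np.int64(307), np.int64(221), np.int64(748)), (np.int64(328), np.int64(221), np.int64(744)), (np.int64(329), np.int64(221), np.int64(732)), (np.int64(305), np.int64(222), np.int64(757)), (np.int64(306), np.int64(222), np.int64(752)), (np.int64(329), np.int64(222), np.int64(753)), (np.int64(330), np.int64(222), np.int64(731)), (np.int64(331), np.int64(223), np.int64(752))]
0.008 [ 0.5189703 -0.0215363] 0.00040406636580841906
0.018 [ 0.51660282 -0.0215642 ] 0.0004022964058790978
```

```bash
python3 - <<'E'
from h import *
c=r.camera("top");g=c["img"].astype(int).sum(2)//3;print(g[240:266,332:360:1])
s=[.4512,.2440,.009];print(tool(s))
E
```

```text
[[174 176 178 180 182 185 186 188 189 191 192 194 195 198 197 198 199 198
  199 201 201 200 201 201 201 200 200 200]
 [173 175 178 181 181 185 188 189 191 193 193 194 196 197 197 197 198 199
  200 199 200 201 200 200 201 201 201 201]
 [173 176 177 180 184 184 188 190 191 192 192 194 196 197 198 197 199 198
  200 200 200 201 201 200 202 200 201 201]
 [173 176 178 181 183 186 186 187 191 191 193 194 195 194 199 198 198 199
  201 199 200 200 202 201 202 201 201 200]
 [173 176 178 178 183 184 187 189 190 191 193 195 195 196 198 198 199 200
  200 201 200 200 201 201 199 202 200 202]
 [172 175 179 181 181 184 187 188 190 192 192 195 195 196 198 199 199 198
  199 201 200 201 201 200 201 201 201 201]
 [173 176 177 181 183 185 187 189 190 192 194 194 196 195 198 197 198 198
  199 200 200 201 200 201 201 201 200 201]
 [173 176 178 180 183 183 186 188 190 192 193 193 195 197 197 197 197 199
  199 200 200 201 200 200 200 201 201 202]
 [172 177 178 180 183 185 186 188 190 191 194 194 195 196 198 198 199 199
  200 200 200 200 200 202 199 202 200 201]
 [173 176 178 180 183 186 187 188 189 191 193 1
[... 1277 characters left out ...]
 190 193 194 194 195 196 198 198 199
  199 199 201 200 201 202 201 202 201 200]
 [171 174 176 179 181 183 185 188 189 191 193 194 195 195 196 197 198 199
  199 199 200 201 201 201 200 202 201 202]
 [171 174 176 178 181 183 185 187 188 191 193 193 194 196 198 197 197 199
  199 200 200 200 201 200 200 202 201 200]
 [168 173 177 178 183 184 185 188 189 189 193 195 193 196 197 197 199 198
  199 200 200 201 201 200 200 202 201 202]
 [171 172 175 179 182 183 187 187 189 191 192 194 195 195 197 197 198 198
  200 200 199 200 200 200 200 201 200 202]
 [171 171 176 177 181 182 185 187 189 190 192 193 194 195 197 196 199 198
  199 198 200 198 200 198 201 200 202 200]]
[0.06397763 0.26494429 0.15267658]
```

To row units: 0.266 m is 0.4433, 0.064 m is 0.1067.

jog_arm(plan=[{"x":0.0167,"y":0.075,"jaw":0.05},{"x":0.0333,"y":0.15,"jaw":0.05},{"x":0.05,"y":0.2167,"jaw":0.05},{"x":0.075,"y":0.3,"jaw":0.05},{"x":0.0917,"y":0.3667,"jaw":0.05},{"x":0.1067,"y":0.4433,"jaw":0.05},{"x":0.1067,"y":0.4433,"jaw":0.05},{"x":0.1067,"y":0.4433,"jaw":0.05},{"x":0.1067,"y":0.4433,"jaw":0.05}])

```text
time: 7.8
ee_pos: [0.4522, 0.2438, 0.1622]
eef_rot: [0.001, 1.0, -0.0, -0.0]
ft_force: [1.0, -0.4, 0.2]
width: 0.0503
grip_force: 0.0
```

```bash
python3 - <<'E'
from h import *
w=r.camera("wrist");p=r.read_state()["ee_pos"]
for k in blobs(w,110,300,5e3):
    u,v=cv2.fitEllipse(k)[0]
    if 280<u<360 and 180<v<270: print((u,v),p,rim(w,(u,v),.012,.009,6,14))
a=w["img"][190:270,270:370,::-1]
c=r.camera("top");b=c["img"][226:276,318:372,::-1]
cv2.imwrite("pics/c4.png",np.hstack([cv2.resize(a,(500,400),interpolation=2),cv2.resize(b,(300,400),interpolation=2)]))
E
```

```text
(321.62255859375, 226.4335174560547) [0.45236463 0.24357959 0.162326  ] (array([0.45157747, 0.2464008 ]), 51, np.float64(0.0003070193164187768))
```

View pics/c4.png

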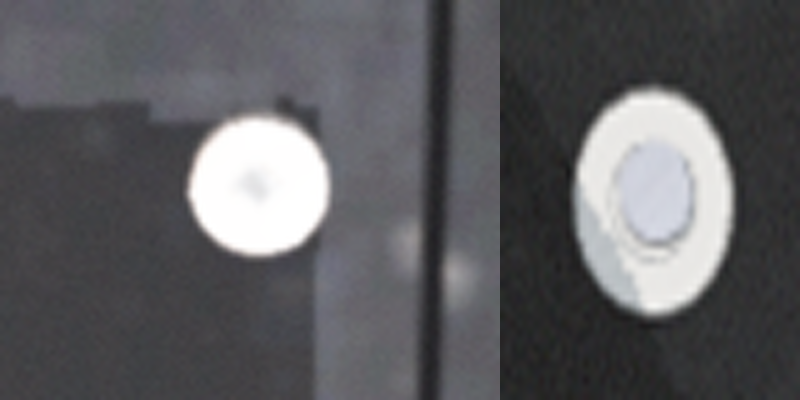

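The sample disc is at (321,226) in the wrist view, chip faintly visible. The top crop shows the bluish spacer close to centre on the plate, with part of the scribed circle visible. I'll measure it by its blue tint.

```bash
cat > st.py <<'E'
from h import *
def st():
    c=r.camera("top");b=c["img"][226:276,318:372].astype(int)
    g=cv2.resize(b.astype(np.uint8),None,fx=6,fy=6,interpolation=cv2.INTER_CUBIC).astype(int)
    def ell(m):
        cs,_=cv2.findContours(m.astype(np.uint8),0,1);k=max(cs,key=cv2.contourArea)
        (u,v),s,_=cv2.fitEllipse(k);x,y,w,h=cv2.boundingRect(k);return ((u-2.5)/6+318,(v-2.5)/6+226),(w/6,h/6),((y-2.5)/6+226,)
    P=ell(g.sum(2)>300); S=ell(((g[:,:,2]-g[:,:,0])>8)&(g.sum(2)>450)&(np.hypot(*np.indices(g.shape[:2])-np.array([150,162])[:,None,None])<60))
    return c,P,S
E
python3 - <<'E'
from st import *
c,P,S=st();print(P,S,cast(c,P[0],.004),cast(c,S[0],.018), c["img"][248,345])
# expected pixel boxes
for n,ctr,rad,z in(("plate",(.5160,-.020),.032,(0,.008)),("sp",(.5160,-.020),.015,(.018,.018))):
    t=np.linspace(0,6.28,100);q=np.array([proj(c,[ctr[0]+rad*np.cos(a),ctr[1]+rad*np.sin(a),h]) for a in t for h in z]);print(n,q.min(0),q.max(0),(q.min(0)+q.max(0))/2)
E
```

```text
((345.18141682942706, 250.69115702311197), (29.166666666666668, 28.833333333333332), (236.41666666666666,)) ((345.78580983479816, 249.6109186808268), (13.0, 12.166666666666666), (243.58333333333334,)) [ 0.51634893 -0.0212486   0.004     ] [ 0.51635834 -0.02219938  0.018     ] [205 207 217]
plate [330.67160514 236.82511268] [358.69512401 264.94305981] [344.68336457 250.88408624]
sp [338.20947373 243.29459515] [351.43455031 256.32262726] [344.82201202 249.8086112 ]
```

To row units: 0.138 m is 0.23, 0.0025 m is 0.0042.

jog_arm(plan=[{"x":0.0013,"y":0.0042,"z":0.0667,"jaw":0.05},{"x":0.0013,"y":0.0042,"z":0.1333,"jaw":0.05},{"x":0.0013,"y":0.0042,"z":0.1833,"jaw":0.05},{"x":0.0013,"y":0.0042,"z":0.2167,"jaw":0.045},{"x":0.0013,"y":0.0042,"z":0.23,"jaw":0.04},{"x":0.0013,"y":0.0042,"z":0.23,"jaw":0.04},{"x":0.0013,"y":0.0042,"z":0.23,"jaw":0.04},{"x":0.0013,"y":0.0042,"z":0.23,"jaw":0.015},{"x":0.0013,"y":0.0042,"z":0.23,"jaw":0.015},{"x":0.0013,"y":0.0042,"z":0.23,"jaw":0.015},{"x":0.0013,"y":0.0042,"z":0.23,"jaw":0.015},{"x":0.0013,"y":0.0042,"z":0.23,"jaw":0.015}], clamp_n=15)

```text
time: 9.15
ee_pos: [0.4513, 0.2478, 0.025]
eef_rot: [-0.0, 1.0, 0.0, 0.0]
ft_force: [0.1, -0.2, 6.0]
width: 0.0225
grip_force: 15.0
```

jog_arm(plan=[{"jaw":0.015},{"z":-0.0667,"jaw":0.015},{"x":-0.0167,"y":-0.0667,"z":-0.1333,"jaw":0.015},{"x":-0.0333,"y":-0.1417,"z":-0.2,"jaw":0.015},{"x":-0.05,"y":-0.2167,"z":-0.2333,"jaw":0.015},{"x":-0.0667,"y":-0.2917,"z":-0.2333,"jaw":0.015},{"x":-0.0833,"y":-0.3667,"z":-0.2333,"jaw":0.015},{"x":-0.1067,"y":-0.4467,"z":-0.2333,"jaw":0.015},{"x":-0.1067,"y":-0.4467,"z":-0.2333,"jaw":0.015},{"x":-0.1067,"y":-0.4467,"z":-0.2333,"jaw":0.015},{"x":-0.1067,"y":-0.4467,"z":-0.2333,"jaw":0.015},{"x":-0.1067,"y":-0.4467,"z":-0.2333,"jaw":0.015}])

```text
time: 10.35
ee_pos: [0.5148, -0.0184, 0.1643]
eef_rot: [-0.001, 1.0, 0.0, -0.0]
ft_force: [-0.7, -0.5, -0.1]
width: 0.0227
grip_force: 15.0
```

```bash
python3 - <<'E'
from h import *
w=r.camera("wrist");p=r.read_state()["ee_pos"];g=w["img"].astype(int).sum(2)
print(p,rim(w,(316,227),.032,.008,6,35),rim(w,(318,300),.012,p[2]-.015,4,23))
ys,xs=np.where(g[205:235,298:340]<755);xs+=298;ys+=205
P=np.array([cast(w,(a,b),.018)[:2] for a,b in zip(xs,ys)])
print(len(P),least_squares(lambda c:np.hypot(*(P-c).T)-.015,[.516,-.02],loss="soft_l1",f_scale=.0005).x)
cv2.imwrite("pics/w5.png",cv2.resize(w["img"][180:340,240:400,::-1],None,fx=3,fy=3))
E
```

```text
[ 0.51488025 -0.01855115  0.16436599] (array([ 0.51670858, -0.02045644]), 51, np.float64(0.0004630159679130282)) (array([ 0.51357671, -0.0190184 ]), 51, np.float64(0.00023982576719891262))
40 [ 0.51650901 -0.02146634]
```

View pics/w5.png

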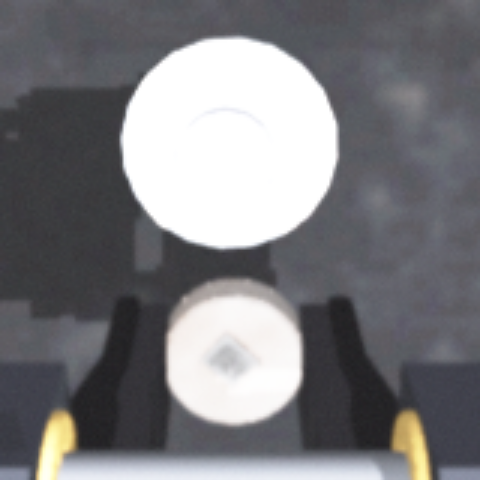

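The sample disc is held chip up at (318,298), and the spacer arc is at about (317,217). I'll move down to just above the spacer, then correct from the readings.

To row units: 0.115 m is 0.1917, -0.0029 m is -0.0048.

jog_arm(plan=[{"x":-0.0048,"y":-0.0042,"z":0.0667,"jaw":0.015},{"x":-0.0048,"y":-0.0042,"z":0.1333,"jaw":0.015},{"x":-0.0048,"y":-0.0042,"z":0.1667,"jaw":0.015},{"x":-0.0048,"y":-0.0042,"z":0.1833,"jaw":0.015},{"x":-0.0048,"y":-0.0042,"z":0.1917,"jaw":0.015},{"x":-0.0048,"y":-0.0042,"z":0.1917,"jaw":0.015},{"x":-0.0048,"y":-0.0042,"z":0.1917,"jaw":0.015},{"x":-0.0048,"y":-0.0042,"z":0.1917,"jaw":0.015},{"x":-0.0048,"y":-0.0042,"z":0.1917,"jaw":0.015},{"x":-0.0048,"y":-0.0042,"z":0.1917,"jaw":0.015}])

```text
time: 11.4
ee_pos: [0.5183, -0.0228, 0.05]
eef_rot: [-0.0, 1.0, 0.0, 0.0]
ft_force: [0.1, 0.9, -0.8]
width: 0.0226
grip_force: 15.0
```

```bash
python3 - <<'E'
from h import *
for i in range(3): r.camera("wrist");print(r.read_state()["ee_pos"])
E
```

```text
[ 0.51818177 -0.02283941  0.0498416 ]
[ 0.51814032 -0.02284341  0.04974536]
[ 0.51806741 -0.02286129  0.04965158]
```

To row units: 0.006 m is 0.01, 0.0017 m is 0.0028.

jog_arm(plan=[{"x":0.0005,"y":0.0028,"jaw":0.015},{"x":0.0005,"y":0.0028,"z":0.0033,"jaw":0.015},{"x":0.0005,"y":0.0028,"z":0.0067,"jaw":0.015},{"x":0.0005,"y":0.0028,"z":0.01,"jaw":0.015},{"x":0.0005,"y":0.0028,"z":0.01,"jaw":0.015},{"x":0.0005,"y":0.0028,"z":0.01,"jaw":0.015},{"x":0.0005,"y":0.0028,"z":0.01,"jaw":0.015}])

```text
time: 12.25
ee_pos: [0.5177, -0.0212, 0.0435]
eef_rot: [-0.0, 1.0, 0.0, -0.0]
ft_force: [-0.3, 0.3, -0.1]
width: 0.0222
grip_force: 15.0
```

To row units: -0.126 m is -0.21, -0.07 m is -0.1167.

jog_arm(plan=[{"z":0.0008,"jaw":0.03},{"z":0.0008,"jaw":0.045},{"z":0.0008,"jaw":0.045},{"z":-0.05,"jaw":0.045},{"z":-0.1167,"jaw":0.045},{"x":0.0333,"y":-0.0667,"z":-0.1667,"jaw":0.045},{"x":0.0667,"y":-0.1333,"z":-0.2,"jaw":0.05},{"x":0.1167,"y":-0.21,"z":-0.2,"jaw":0.06},{"x":0.1167,"y":-0.21,"z":-0.2,"jaw":0.06},{"x":0.1167,"y":-0.21,"z":-0.2,"jaw":0.06},{"x":0.1167,"y":-0.21,"z":-0.2,"jaw":0.06}])

```text
time: 13.35
ee_pos: [0.4482, -0.1461, 0.1634]
eef_rot: [-0.001, 1.0, 0.0, 0.0]
ft_force: [0.1, 0.2, 0.1]
width: 0.0599
grip_force: 0.0
```

```bash
python3 - <<'E'
from h import *
w=r.camera("wrist");p=r.read_state()["ee_pos"];print(p)
for k in blobs(w,110,300,5e4):
    (u,v),s,a=cv2.minAreaRect(k)
    if 250<u<390 and v<290: print((u,v),s,a)
c=r.camera("top")
A=cv2.resize(w["img"][100:320,230:410,::-1],(450,550),interpolation=2);B=cv2.resize(c["img"][226:276,318:372,::-1],(324,300),interpolation=2)
im=np.zeros((550,780,3),np.uint8);im[:,:450]=A;im[:300,456:]=B;cv2.imwrite("pics/c6.png",im)
E
```

```text
[ 0.44835361 -0.14580123  0.16329082]
(315.74322509765625, 219.45947265625) (141.5475311279297, 36.16777801513672) 80.53767395019531
```

View pics/c6.png

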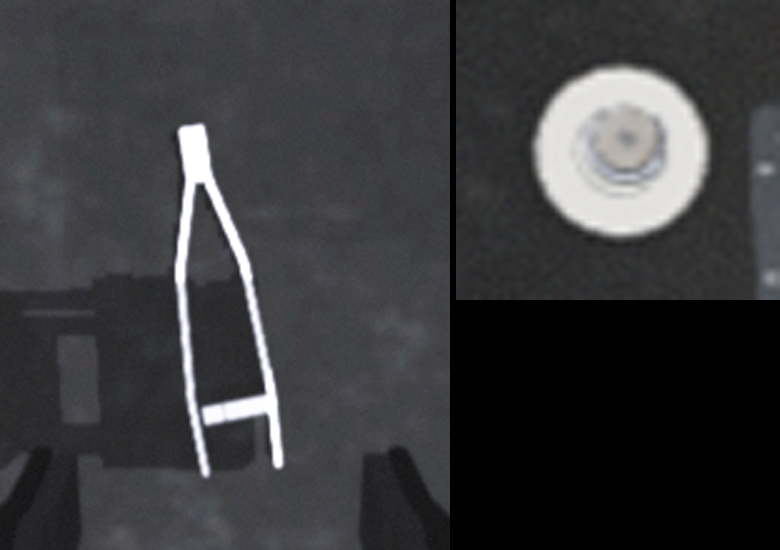

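The sample disc sits centred on the spacer in the top view: disc at crop (626,138), spacer spanning 585–667. In the wrist view the tweezers' tips are at about (312,290) and (342,286), with the tail at (307,150).

```bash
cat > tw.py <<'E'
from h import *
def tw():
    w=r.camera("wrist");p=r.read_state()["ee_pos"]
    k=max([k for k in blobs(w,130,300,5e4) if abs(cv2.minAreaRect(k)[0][0]-316)<40 and cv2.minAreaRect(k)[0][1]<280],key=lambda k:cv2.arcLength(k,1))
    P=np.array([cast(w,q[0],.010)[:2] for q in k])
    a=np.array([.99,.15])
    for _ in range(5):
        a/=np.linalg.norm(a);n=np.array([-a[1],a[0]]);s=P@a;t=P@n
        tail=P[(s<s.min()+.012)&(s>s.min()+.001)]; tc=((tail@n).max()+(tail@n).min())/2
        tp=P[(s>s.max()-.010)];h=(t[s>s.max()-.010].max()+t[s>s.max()-.010].min())/2
        a=(s.max()-s.min()-.011)*a+(h-tc)*n
    tp=t[s>s.max()-.010]; g=(s>s.min()+.06)&(s<s.min()+.09)
    o=(s.min()+.074)*a+n*(tc+.068/.118*(h-tc))
    print("len",s.max()-s.min(),"tips over",np.ptp(tp),"mid-width",np.ptp(t[g]),"origin",o,"yaw",np.degrees(np.arctan2(a[1],a[0])))
    print("tcp",p,"tool",tool([*o,.01]))
    return o
E
python3 -c "from tw import *;tw()"
```

```text
len 0.12935935881751887 tips over 0.031609497520915936 mid-width 0.03165573062208332 origin [ 0.08040838 -0.20044908] yaw 8.325706843812217
tcp [ 0.44830562 -0.14588765  0.16320882] tool [ 0.36794667 -0.05364574  0.15341333]
```

```bash
sed -i 's|^    tp=t\[s>s.max|    a/=np.linalg.norm(a)\n&|' tw.py; python3 -c "from tw import *;tw();print(yaw().round(3).tolist())"
```

```text
len 0.12922124409834462 tips over 0.031728933425469785 mid-width 0.03162160460236191 origin [ 0.4529003  -0.14596999] yaw 8.293924044860596
tcp [ 0.44821271 -0.14608604  0.1632213 ] tool [-4.78155980e-03  1.09780832e-04  1.53218400e-01]
[[-1.0, -0.002, -0.001], [-0.002, 1.0, -0.0], [0.001, -0.0, -1.0]]
```

To row units: 0.138 m is 0.23, 0.06 m is 0.1, -0.07 rad is -0.0223.

jog_arm(plan=[{"x":-0.0078,"z":0.05,"spin":-0.0223,"jaw":0.06},{"x":-0.0078,"z":0.1,"spin":-0.0462,"jaw":0.06},{"x":-0.0078,"z":0.1667,"spin":-0.0462,"jaw":0.06},{"x":-0.0078,"z":0.2,"spin":-0.0462,"jaw":0.06},{"x":-0.0078,"z":0.2217,"spin":-0.0462,"jaw":0.05},{"x":-0.0078,"z":0.23,"spin":-0.0462,"jaw":0.04},{"x":-0.0078,"z":0.23,"spin":-0.0462,"jaw":0.035},{"x":-0.0078,"z":0.23,"spin":-0.0462,"jaw":0.035},{"x":-0.0078,"z":0.23,"spin":-0.0462,"jaw":0.030},{"x":-0.0078,"z":0.23,"spin":-0.0462,"jaw":0.025},{"x":-0.0078,"z":0.23,"spin":-0.0462,"jaw":0.021},{"x":-0.0078,"z":0.23,"spin":-0.0462,"jaw":0.020}], clamp_n=8)

```text
time: 14.75
ee_pos: [0.4532, -0.1471, 0.0262]
eef_rot: [-0.073, 0.997, 0.0, 0.001]
ft_force: [-0.1, 1.0, 6.1]
width: 0.0218
grip_force: 5.6
```

jog_arm(plan=[{"jaw":0.02},{"jaw":0.02},{"jaw":0.02},{"jaw":0.02}])

```text
time: 15.15
ee_pos: [0.4532, -0.1473, 0.0262]
eef_rot: [-0.072, 0.997, -0.0, 0.001]
ft_force: [0.5, 0.7, 6.1]
width: 0.0203
grip_force: 6.5
```

To row units: 0.1157 m is 0.1928, -0.08 m is -0.1333.

jog_arm(plan=[{"z":-0.0167,"jaw":0.02},{"z":-0.05,"jaw":0.02},{"z":-0.0833,"jaw":0.02},{"z":-0.1167,"jaw":0.02},{"z":-0.1333,"jaw":0.02},{"x":-0.0083,"y":0.0333,"z":-0.1333,"jaw":0.02},{"x":-0.0167,"y":0.0667,"z":-0.1333,"jaw":0.02},{"x":-0.025,"y":0.1,"z":-0.1333,"jaw":0.02},{"x":-0.0333,"y":0.15,"z":-0.1333,"jaw":0.02},{"x":-0.043,"y":0.1928,"z":-0.1333,"jaw":0.02},{"x":-0.043,"y":0.1928,"z":-0.1333,"jaw":0.02},{"x":-0.043,"y":0.1928,"z":-0.1333,"jaw":0.02}])

```text
time: 16.35
ee_pos: [0.461, -0.0289, 0.1054]
eef_rot: [-0.073, 0.997, -0.0, -0.0]
ft_force: [-0.2, -1.1, -0.8]
width: 0.0201
grip_force: 4.7
```

```bash
python3 - <<'E'
from h import *
w=r.camera("wrist");s=r.read_state();print(s["ee_pos"],s["width"],s["grip_force"])
c=r.camera("top");d=r.camera("scene")
p=s["ee_pos"];o=p+[0,0,-.016];t=p+[.0544,.0079,-.021]
print([proj(q,x).round(1).tolist() for q in(w,c,d) for x in(o,t)])
u,v=proj(d,t).astype(int);a,b=proj(c,t).astype(int)
im=np.zeros((560,800,3),np.uint8)
im[:270,:400]=cv2.resize(w["img"][260:395,220:420,::-1],(400,270),interpolation=2)
im[:550,402:702]=cv2.resize(d["img"][v-35:v+75,u-30:u+30,::-1],(300,550),interpolation=2)
im[275:555,:400]=cv2.resize(c["img"][b-30:b+40,a-50:a+50,::-1],(400,280),interpolation=2)
cv2.imwrite("pics/c7.png",im)
E
```

```text
[ 0.46098461 -0.02964757  0.10544355] 0.019961102006976685 4.6896792948246
[[317.8, 301.4], [317.6, 383.4], [351.2, 269.3], [346.5, 244.7], [334.0, 234.9], [346.1, 224.4]]
```

View pics/c7.png

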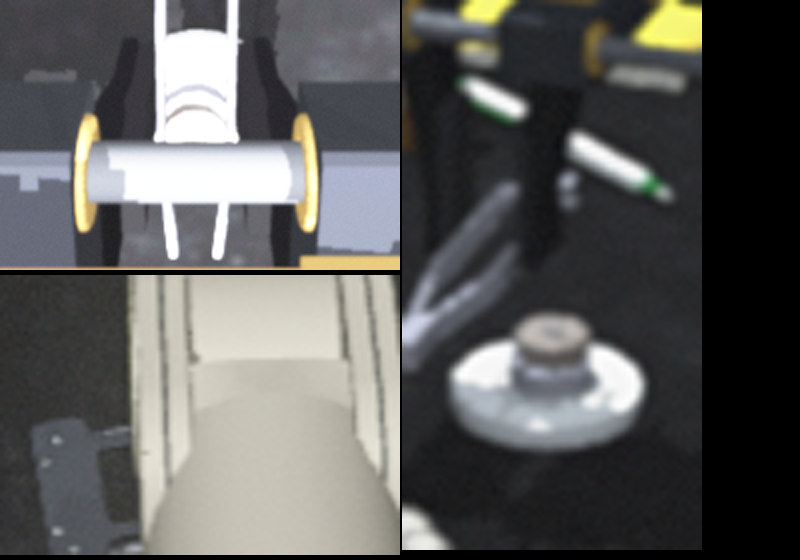

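The stack looks right in the scene crop. The wrist view shows the tips between the rod and the amber plate at about (306,388) and (328,388). Measuring the gap there.

```bash
python3 - <<'E'
from h import *
w=r.camera("wrist");s=r.read_state();p=s["ee_pos"];z=p[2]-.0262+.010
g=cv2.cvtColor(w["img"],cv2.COLOR_RGB2GRAY).astype(float)
for v in range(366,394,2):
    l=g[v,296:340]; h=(l>(l.max()+60)/2).astype(int); e=np.flatnonzero(np.diff(h))
    th=(l.max()+60)/2
    x=[296+i+(th-l[i])/(l[i+1]-l[i]) for i in e]
    X=[cast(w,(q,v),z) for q in x]
    print(v,np.round(x,1),"gaps mm",[round(float(np.linalg.norm(b-a))*1e3,1) for a,b in zip(X,X[1:])],X[1][:2].round(4) if len(X)>1 else "")
print(p,s["width"],s["grip_force"])
E
```

```text
366 [300.5 306.8 328.1 333.8] gaps mm [3.5, 11.6, 3.1] [ 0.5009 -0.0311]
368 [300.8 307.2 327.6 333.8] gaps mm [3.5, 11.2, 3.4] [ 0.5021 -0.0307]
370 [301.1 307.4 327.3 333.9] gaps mm [3.4, 11.0, 3.6] [ 0.5034 -0.0304]
372 [301.2 307.8 327.2 333.6] gaps mm [3.6, 10.6, 3.5] [ 0.5047 -0.03  ]
374 [301.3 308.2 326.8 333.3] gaps mm [3.8, 10.2, 3.6] [ 0.506  -0.0296]
376 [301.4 308.5 326.4 333. ] gaps mm [3.9, 9.9, 3.7] [ 0.5072 -0.0293]
378 [302.  308.5 326.2 332.7] gaps mm [3.6, 9.8, 3.6] [ 0.5086 -0.0291]
380 [302.2 308.7 326.1 332.4] gaps mm [3.6, 9.7, 3.5] [ 0.5099 -0.0288]
382 [302.2 309.  325.7 332.1] gaps mm [3.8, 9.3, 3.5] [ 0.5112 -0.0285]
384 [302.4 309.2 325.4 331.8] gaps mm [3.8, 9.0, 3.6] [ 0.5125 -0.0282]
386 [303.  309.2 325.3 331.6] gaps mm [3.4, 9.0, 3.6] [ 0.5138 -0.028 ]
388 [303.3 308.8 325.4 330.9] gaps mm [3.1, 9.3, 3.0] [ 0.5152 -0.028 ]
390 [322.8 325.5] gaps mm [1.5] [ 0.5152 -0.0186]
392 [] gaps mm [] 
[ 0.46107945 -0.02997406  0.10549465] 0.020772654398591228 4.68998059630394
```

```bash
python3 - <<'E'
from h import *
im=cv2.imread("pics/c6.png")[:,:450];g0=cv2.cvtColor(im,cv2.COLOR_BGR2GRAY).astype(np.float32)
w=r.camera("wrist");p=r.read_state()["ee_pos"]
w0=dict(w);T=w["pose"].copy();M=np.eye(4)
Rz=R.from_euler("z",-8.3,degrees=True).as_matrix()   # back to the yaw-0 view
T[:3,:3]=Rz@T[:3,:3];T[:3,3]=np.array([.4483,-.1459,.1632])+Rz@(T[:3,3]-p);w0["pose"]=T
def legs(g,c,z,f,a0,left,right,rows,lo):
    L=[]
    for x0,x1 in(left,right):
        m=np.zeros_like(g,np.uint8);m[rows[0]:rows[1],x0:x1]=(g[rows[0]:rows[1],x0:x1]>lo)
        pts=[cast(c,f(np.mean(np.flatnonzero(m[v])),v),z)[:2] for v in range(*rows) if m[v].any()]
        L.append(np.array(pts))
    d=[]
    for A in L: print("tip end",A[np.argmax(A[:,0])],len(A))
    return L
A=legs(g0,w0,.010,lambda x,y:((x-.75)/2.5+230,(y-.75)/2.5+100),0,(185,225),(260,295),(430,490),150)
g=cv2.cvtColor(w["img"],cv2.COLOR_RGB2GRAY).astype(np.float32)
B=legs(g,w,p[2]-.0162,lambda x,y:(x,y),0,(297,318),(319,338),(366,392),150)
a=np.array([np.cos(.145),np.sin(.145)]);n=np.array([-a[1],a[0]])
for Ls in(A,B):
    q=[(L@a,L@n) for L in Ls];e=[s.max() for s,_ in q]
    for b in(.003,.005,.008):
        y=[np.polyval(np.polyfit(s[s>s.max()-.012],t[s>s.max()-.012],1),s.max()-b) for s,t in q];print(b,"cc mm",round(abs(y[0]-y[1])*1e3,2),end="; ")
    print(e)
ws=[]
for i in range(12): r.camera("wrist");s=r.read_state();ws.append((s["width"],s["grip_force"]))
print(np.mean(ws,0),np.std(ws,0))
E
```

```text
tip end [ 0.50870873 -0.15244201] 47
tip end [ 0.50540794 -0.12516167] 39
tip end [ 0.51612783 -0.02916839] 24
tip end [ 0.51436039 -0.01697175] 24
0.003 cc mm 27.82; 0.005 cc mm 27.96; 0.008 cc mm 28.19; [np.float64(0.481343572120845), np.float64(0.4820192316372976)]
0.003 cc mm 12.64; 0.005 cc mm 12.99; 0.008 cc mm 13.51; [np.float64(0.5064969264559598), np.float64(0.5065103509570044)]
[0.02012844 4.69002074] [1.91149679e-04 2.79291637e-05]
```

The gap measures about 10.3 mm and the width reads 20.13 mm, so I'll trim the squeeze slightly, centre the tips and descend slowly.

The rows are not in the units I measure in: shifts go in shares of 0.6 m and turns go in shares of pi rad. I convert before sending: 0.039 m is 0.065, 0.0017 m is 0.0028.

jog_arm(plan=[{"x":-0.0022,"y":0.0028,"z":0.0083,"jaw":0.0198},{"x":-0.0022,"y":0.0028,"z":0.02,"jaw":0.0198},{"x":-0.0022,"y":0.0028,"z":0.0317,"jaw":0.0198},{"x":-0.0022,"y":0.0028,"z":0.0433,"jaw":0.0198},{"x":-0.0022,"y":0.0028,"z":0.0533,"jaw":0.0198},{"x":-0.0022,"y":0.0028,"z":0.06,"jaw":0.0198},{"x":-0.0022,"y":0.0028,"z":0.065,"jaw":0.0198},{"x":-0.0022,"y":0.0028,"z":0.065,"jaw":0.0198},{"x":-0.0022,"y":0.0028,"z":0.065,"jaw":0.0198},{"x":-0.0022,"y":0.0028,"z":0.065,"jaw":0.0198},{"x":-0.0022,"y":0.0028,"z":0.065,"jaw":0.0198}])

```text
time: 18.3
ee_pos: [0.4624, -0.0271, 0.0668]
eef_rot: [-0.073, 0.997, 0.0, 0.0]
ft_force: [0.1, 0.6, -0.9]
width: 0.0201
grip_force: 4.9
```

```bash
python3 - <<'E'
from h import *
ws=[]
for i in range(10): w=r.camera("wrist");s=r.read_state();ws.append((s["width"],s["grip_force"],*s["ee_pos"]))
print(np.mean(ws,0).round(5),ws[-1])
p=s["ee_pos"];z=p[2]-.0162;g=cv2.cvtColor(w["img"],cv2.COLOR_RGB2GRAY)
d=r.camera("scene")
for t in([.5165,-.0212,.028],):u,v=proj(d,t).astype(int)
im=np.zeros((480,800,3),np.uint8)
im[:400,:400]=cv2.resize(w["img"][330:396,284:350,::-1],(400,400),interpolation=2)
im[:,402:798]=cv2.resize(d["img"][v-24:v+24,u-22:u+22,::-1],(396,480),interpolation=2);print(u,v)
cv2.imwrite("pics/c8.png",im)
E
```

```text
[ 0.01985  4.85761  0.46231 -0.02707  0.06659] (0.019786576572061145, 4.857575073838234, np.float64(0.462242634084867), np.float64(-0.027069376439589014), np.float64(0.06650299770504413))
345 254
```

View pics/c8.png

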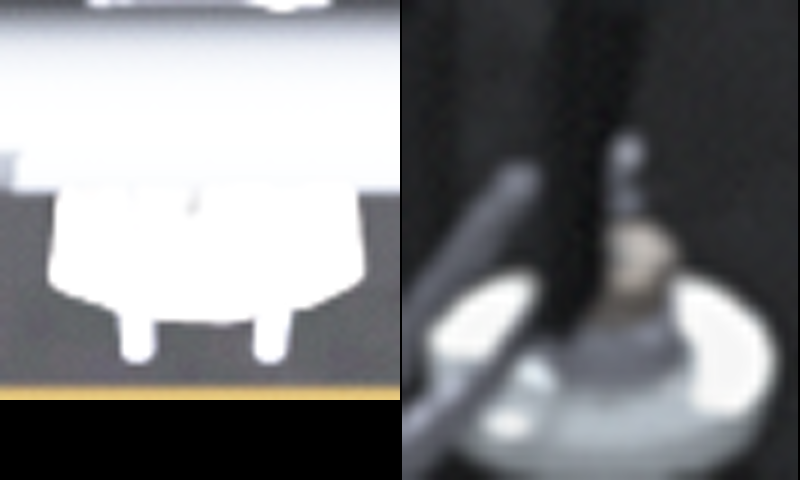

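The wrist view shows the tips at about (306.6,388.6) and (328.7,388.6), over the saturated stage. The scene crop shows a tip clearly above the sample disc at about (348,245). Checking position and height.

```bash
python3 - <<'E'
from h import *
w=r.camera("wrist");p=r.read_state()["ee_pos"];z=p[2]-.0162
a,b=cast(w,(306.6,387.5),z),cast(w,(328.7,387.5),z);m=(a+b)/2;print(a,b,m,p,np.linalg.norm(a-b))
d=r.camera("scene")
for zz in(.030,.040,.050): print(zz,proj(d,[*a[:2],zz]),proj(d,[*b[:2],zz]))
print("disc top",proj(d,[.5165,-.0212,.028]), "tool shift",tool([*(p[:2]+np.array([.5164,-.0212])-m[:2]),p[2]]))
E
```

```text
[ 0.51632648 -0.02623482  0.05029966] [ 0.51453525 -0.01400194  0.05029966] [ 0.51543086 -0.02011838  0.05029966] [ 0.46226082 -0.02710031  0.06649966] 0.01236332812172002
0.03 [348.45068937 254.1448282 ] [341.59331715 252.95755989]
0.04 [348.50249894 248.85413447] [341.61413129 247.68519832]
0.05 [348.55477758 243.5155411 ] [341.63513303 242.36531751]
disc top [345.86884323 254.49197534] tool shift [-8.05763602e-04 -1.21366542e-03  1.58863667e-05]
```

To row units: -0.001 m is -0.0017, -0.0008 m is -0.0013.

jog_arm(plan=[{"x":-0.0013,"y":-0.0017,"jaw":0.0198},{"x":-0.0013,"y":-0.0017,"jaw":0.0198},{"x":-0.0013,"y":-0.0017,"jaw":0.0198},{"x":-0.0013,"y":-0.0017,"jaw":0.0198},{"x":-0.0013,"y":-0.0017,"jaw":0.0198},{"x":-0.0013,"y":-0.0017,"jaw":0.0198},{"x":-0.0013,"y":-0.0017,"jaw":0.0198},{"x":-0.0013,"y":-0.0017,"jaw":0.0198},{"x":-0.0013,"y":-0.0017,"jaw":0.0198},{"x":-0.0013,"y":-0.0017,"jaw":0.0198}])

```text
time: 19.95
ee_pos: [0.4632, -0.0279, 0.0665]
eef_rot: [-0.073, 0.997, 0.0, 0.0]
ft_force: [-0.1, -0.3, -0.3]
width: 0.0198
grip_force: 4.9
```

```bash
python3 -c "
from bench import r
print(r.close_job())"
```

```text
the job is handed in; nothing more can be done
None
```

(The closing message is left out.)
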